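Load the flask and hold the light gate half open

TASK

Pick up the round amber flask by its neck and, keeping it upright, lower it gently right down onto the floor of the deep metal chamber of the exposure unit, then let go of it; do not drop it in, and keep the light gate shut until then. After that slide the gate's black tab against its spring to half travel, level with the middle marks, never letting it run past three quarters, and hold it there: finish while still holding the tab at half travel. Leave the two jars and the culture dish where they stand.

Things in the scene. Friction and masses are not known exactly. Their poses are not given: they have to be found in the camera images.
- flask_mid (a point): Centre of the loose amber glass flask standing on the work surface: 120 mm tall, about 0.09 kg. Round bulb 49 mm in diameter, widest 24 mm above its flat 28 mm foot; straight neck 22 mm in diameter from 50 to 106 mm up, black stopper 19 mm in diameter above. Point on its axis 60 mm above the foot, z up along the neck.
- unit: Fixed exposure unit; place and yaw (within 0.45 rad) vary, left or right of the robot. Base plate 130 x 250 x 15 mm; in a row along its y: metal chamber (y -60 mm), white gate guide (y 2 to 48, 120 long in x, top 85 mm high), white lamp house (y 50 to 125, 81 high). Origin on the work surface, 10 mm from the plate centre towards the chamber; x is the way the gate opens, z up.
- chamber_mouth (a point): Centre of the mouth of the deep round metal chamber (open upward), 85 mm above the work surface; inner diameter 62 mm, outer 74 mm, inner depth 65 mm. Once the flask stands in it, the top 55 mm of the flask stick out.
- chamber_floor (a point): Centre of the chamber's flat inner floor, 20 mm above the work surface, z up.
- half_mark (a point): Point on top of the gate guide (85 mm above the work surface) between the two black middle marks beside the slot, half-way along the gate's travel; the tab's centre is straight above it at half travel.
- gate_tab (a point): Centre of the gate's upright black tab on top of the gate guide: 16 mm thick along the slide (unit x), 26 mm wide (unit y), from 5 to 45 mm above the guide's top, this point 25 mm above it (110 mm above the work surface). 85 mm from the chamber's axis in unit y. Moves with the gate; axes parallel to the unit's.
- gate (a joint): Slide of the sprung light gate along the unit's +x, in m: 0 shut (tab 30 mm to the -x side of the middle marks, the robot's side), 0.030 half travel, 0.060 fully open. A spring always drives it shut: about 2 N at 0, 8 N at half, 14 N fully open (200 N/m), so it snaps shut when let go.
- jar_a_mid (a point): Centre of the first bystander: loose clear jar with red lid, 58 mm diameter, 66 mm tall. To be left alone.
- jar_b_mid (a point): Centre of the second bystander jar, just like the first. To be left alone.
- dish_mid (a point): Centre of the bystander culture dish with white cover, 90 mm diameter, 18 mm tall, between the unit and the flask and nearer the robot. To be left alone.
Mind the look-alikes: they are no part of the job. There is more than one size of the part that bears flask_mid; the job needs the larger.

How it is judged:
By the outcome, as a careful person would: the job done as asked, in the order asked, and still so for the second after the job is handed in, while the arm keeps its last pose, push and grip.
It also fails if it takes over 61 s, if anything falls off the work surface, if the arm or the gripper's body presses on something with over 40 N, if the wrist force passes 120 N, or if a joint passes its speed limit or range.

ROBOT

A 6-joint arm with a two-finger parallel gripper is mounted at the origin on the work surface. World frame = base frame: x ahead of the robot, y to its left, z up, the work surface at z = 0. Lengths are in m, angles in rad, forces in N, time in s.
With the tool pointing down it reaches from about 0.25 to 0.725 m from the base axis. Payload 9.7 kg.
Tool frame: the origin (TCP) lies on the centre line of the jaws, within the pads' length; the fingertips stand arm.tip_extent ahead of it and the grasp point (between the pads) lies 8 mm behind it (arm.tip_extent is the distance from the TCP to the fingertips, in m); z points along the fingers, y is the direction in which the jaws open and shut (so a half turn about z gives the same grasp; the last joint's range is limited). The gripper opens to 85 mm and grips with 20 to 120 N. Pads are 22 mm wide; open, the fingers measure 114 mm over their backs; the gripper's body (76 mm by 85 mm) begins 54 mm behind the grasp point. The pads swing forward as they close: fully open they stand 13 mm farther back than shut.
Start: joints at [1.314, 0.087, 0.176, 1.66, 0, 1.571], TCP at [0.14, 0.532, 0.214] pointing down, gripper open.
Joint ranges: [-3.13, 3.13], [-0.85, 1.81], [-1.15, 1.24], [-2.2, 2.28], [-1.44, 1.52], [-3.14, 3.14]. Speed limits (rad/s): [2.22, 2.22, 2.57, 3.14, 3.14, 3.14].

INTERFACE

Orientations are given as a rotation vector (axis times angle).
In Python, from plant import arm gives the robot as it stands.
- The arm moves only by the tool jog_arm, never from a script. Its argument "deltas" is a list of rows, each a list of 7 numbers: the turn, a rotation vector about the world's x, y, z in rad, then the shift along the world's x, y, z in m, then the gripper's target within -1 to 1 (fully open at 1, half-way at 0, shut at -1). In form: [[ax, ay, az, tx, ty, tz, jaw], ...]. A call has 1 to 10 rows; each row shifts and turns the commanded pose from where the row before left it; what a row does not reach is not made up. A row lasts 1/8 s, in which the tool goes at most 62.5 mm and 10.7 degrees, less where a joint would pass 70% of its speed; a pose out of reach is approached as far as the arm can. A call with a gripper value outside its range is refused whole. The fingers move at their own pace and stop on an object; "grip_force" is the grip in N (left out, the last holds). Time passes only in rows, so rows that do not move let the fingers close. It gives the time, the measured TCP pose, the force and the opening at its end, in the units of the state.
- arm.get_obs(): the state, without advancing time (a new reading comes with each control period).
- arm.camera(name): name is "scene" or "top" or "wrist"; returns a dict with "image" (384x512x3 uint8, red, green, blue), "mtx" (3x3 intrinsics, pixels), "k1" (the pictures are not rectified: a ray, as slopes to the right and down, at radius r is drawn at 1 + k1 r^2 times it, then the intrinsics apply), "position" and "attitude" of the camera in the world; the wrist camera has in their place "mount" (4x4, takes a point from camera to tool coordinates, whose origin is the TCP and whose axes are the flange's). Camera axes: x right, y down, z forward; pixel columns grow to the right and rows downward; lengths in m; the calibration is good to about 2 mm. A picture is of the moment at which its call begins: read the wrist's pose just before it. There is no depth.
- arm.sign_off(): hands the job in, once; it reports no verdict.
The state is a dict: "time": time; "joint_positions": joint angles; "qvel": joint speeds; "joint_efforts": joint torques, N m; "ee_pos": TCP position; "tool_rot": TCP orientation; "wrist_force": force on the tool from outside, world axes, zero at the start; "moment": the same for the moment, N m; "grip_width": finger opening in m.
Only numpy, scipy, OpenCV 4.12 (cv2) and the standard library are available. Lean on these libraries where they do the work, as an engineer would, in place of code of your own. Each camera call takes 0.05 s, during which the arm holds its last target.

## Working session

There is one attempt and no reset: what is moved stays moved. The work goes in short steps, Python scripts to look and compute and a tool call to move; the robot and the scene stay as the last step left them, time stands still between calls to the robot, and variables do not carry over. Pictures are saved under pics/ and viewed, and the job is handed in when it is done.

Besides the shell and the picture viewer there is one more tool, called after "Emit:" as name(argument=value, ...), one argument or row to a line, values as JSON. jog_arm: Moves the arm, as the interface text tells. Its arguments: {"type":"object","properties":{"deltas":{"type":"array"},"grip_force":{"type":"number"}},"required":["deltas"]}

```bash
mkdir -p pics; ls
python3 - <<'E'
from plant import arm
import cv2
print(arm.get_obs(), arm.tip_extent)
for n in ("scene","top","wrist"):
    c=arm.camera(n); cv2.imwrite(f"pics/{n}0.png",c["image"][:,:,::-1])
    print(n,{k:v for k,v in c.items() if k!="image"})
E
```

```text
pics
{'time': 0.0, 'joint_positions': array([1.31401271e+00, 8.74762381e-02, 1.75128986e-01, 1.65978577e+00,
       1.32348899e-05, 1.57079010e+00]), 'qvel': array([ 1.85488405e-05,  6.21173304e-04,  5.93180893e-05, -4.65746203e-04,
        4.82775434e-04, -6.93651818e-05]), 'joint_efforts': array([-6.87082365e-05, -5.20389891e+01,  4.64806366e+01,  1.62571081e-02,
        2.30131775e-05, -4.46050983e-07]), 'ee_pos': array([0.1396174 , 0.53172854, 0.21317155]), 'tool_rot': array([-4.02214127e-01, -3.11555229e+00,  2.07960876e-03]), 'wrist_force': array([ 0.89816622, -0.34305325, -0.04838897]), 'moment': array([-0.01158698, -0.03854904, -0.02390642]), 'grip_width': 0.08544114602307402} 0.011
scene {'mtx': array([[402.51572616,   0.        , 251.15480264],
       [  0.        , 402.51572616, 189.34667027],
       [  0.        ,   0.        ,   1.        ]]), 'k1': -0.06643197409344465, 'position': array([0.96139067, 0.20160486, 0.82963884]), 'attitude': array([-1.41160197, -2.43509284,  0.6158073 ])}
top {'mtx': array([[374.02413547,   0.        , 254.94991055],
       [  0.        , 374.02413547, 190.62231098],
       [  0.        ,   0.        ,   1.        ]]), 'k1': -0.12277937595955549, 'position': array([ 4.86434938e-01, -1.87165433e-04,  1.04551014e+00]), 'attitude': array([-2.13040328,  2.18385506, -0.13561856])}
wrist {'mtx': array([[319.02720118,   0.        , 260.61429751],
       [  0.        , 319.02720118, 190.83879404],
       [  0.        ,   0.        ,   1.        ]]), 'k1': -0.01801281533910172, 'mount': array([[ 3.85495218e-04, -9.49852073e-01, -3.12699362e-01,
         8.04131102e-02],
       [ 9.99999777e-01,  5.36756818e-04, -3.97648536e-04,
         1.44835402e-03],
       [ 5.45550801e-04, -3.12699139e-01,  9.49852068e-01,
        -1.59364366e-01],
       [ 0.00000000e+00,  0.00000000e+00,  0.00000000e+00,
         1.00000000e+00]])}
```

View pics/scene0.png

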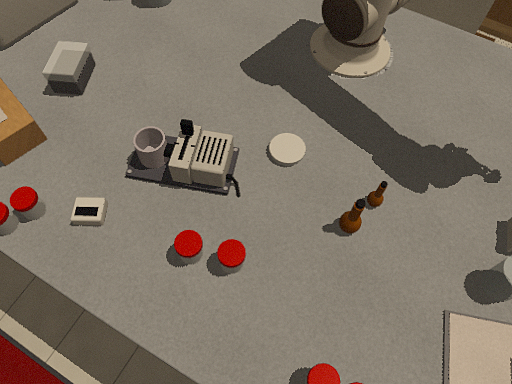

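View pics/top0.png

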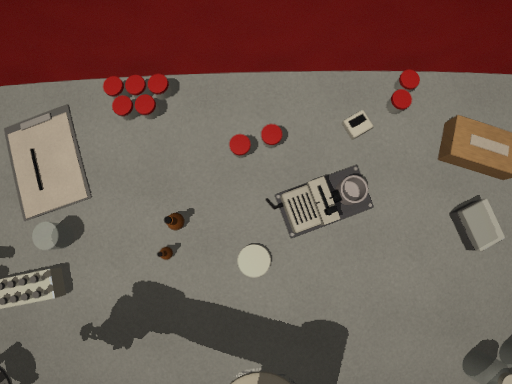

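View pics/wrist0.png

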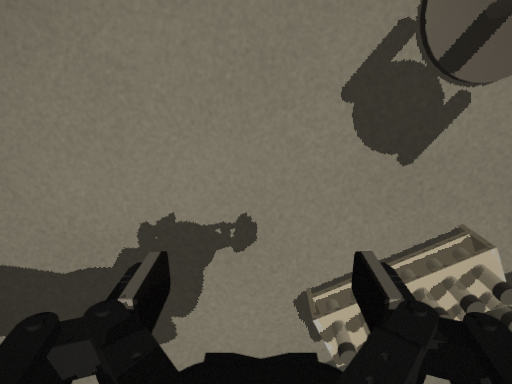

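```bash
cat > h.py <<'E'
import numpy as np, cv2
from scipy.spatial.transform import Rotation as R
from plant import arm
def cam(n):
    o=arm.get_obs(); c=arm.camera(n)
    if n=="wrist":
        T=np.eye(4);T[:3,:3]=R.from_rotvec(o["tool_rot"]).as_matrix();T[:3,3]=o["ee_pos"]
        W=T@c["mount"];c["Rm"]=W[:3,:3];c["p"]=W[:3,3]
    else:
        c["Rm"]=R.from_rotvec(c["attitude"]).as_matrix();c["p"]=np.array(c["position"])
    return c
def ray(c,uv):
    uv=np.asarray(uv,float).reshape(1,1,2)
    xy=cv2.undistortPoints(uv,c["mtx"],np.array([c["k1"],0,0,0,0.]))[0,0]
    d=c["Rm"]@np.array([xy[0],xy[1],1]);return c["p"],d/np.linalg.norm(d)
def onz(c,uv,z):
    p,d=ray(c,uv);return p+d*(z-p[2])/d[2]
def tri(rs):
    A=np.zeros((3,3));b=np.zeros(3)
    for p,d in rs:
        M=np.eye(3)-np.outer(d,d);A+=M;b+=M@p
    x=np.linalg.solve(A,b);return x,[np.linalg.norm((np.eye(3)-np.outer(d,d))@(x-p)) for p,d in rs]
def proj(c,X):
    q=c["Rm"].T@(np.asarray(X,float)-c["p"])
    r,_=cv2.projectPoints(q.reshape(1,1,3),np.zeros(3),np.zeros(3),c["mtx"],np.array([c["k1"],0,0,0,0.]));return r[0,0]
def crop(c,x0,y0,x1,y1,s,f):
    cv2.imwrite(f,cv2.resize(c["image"][y0:y1,x0:x1,::-1],None,fx=s,fy=s,interpolation=cv2.INTER_CUBIC))
E
python3 - <<'E'
from h import *
s=cam("scene");t=cam("top")
crop(s,120,110,250,210,6,"pics/su.png");crop(t,255,155,385,245,6,"pics/tu.png")
crop(t,150,200,200,270,8,"pics/tf.png");crop(s,330,170,400,245,8,"pics/sf.png")
for n,c in (("s",s),("t",t)):
    hsv=cv2.cvtColor(c["image"],cv2.COLOR_RGB2HSV)
    m=cv2.inRange(hsv,(4,150,40),(16,255,220))
    k,l,st,ce=cv2.connectedComponentsWithStats(m)
    for i in range(1,k):
        if 20<st[i,4]<800: print(n,st[i],ce[i],onz(c,ce[i],0.024))
E
```

```text
s [486   0  26  26 219] [500.3196347   10.51598174] [-0.40474639  0.36300687  0.024     ]
s [475  33  20   8  37] [483.97297297  36.2972973 ] [-0.24506561  0.34251909  0.024     ]
s [ 0 80 11 18 72] [ 3.94444444 89.80555556] [ 0.6396858  -0.74247555  0.024     ]
s [11 94  8 13 31] [ 13.90322581 100.19354839] [ 0.6525101  -0.68942389  0.024     ]
s [ 3 98  8  9 25] [  6.6  101.04] [ 0.66447466 -0.7051121   0.024     ]
s [  0 101  12  13  43] [  4.65116279 107.72093023] [ 0.68349564 -0.69220361  0.024     ]
s [367 184  19  23 222] [375.70720721 196.75675676] [0.44667201 0.2470765  0.024     ]
s [339 202  26  31 410] [351.14146341 219.74390244] [0.52831109 0.22025957 0.024     ]
t [167 213  17  17 196] [175.70408163 221.01020408] [0.53601241 0.21680954 0.024     ]
t [160 247  12  12 107] [165.96261682 252.71028037] [0.45013834 0.24409689 0.024     ]
```

View pics/su.png

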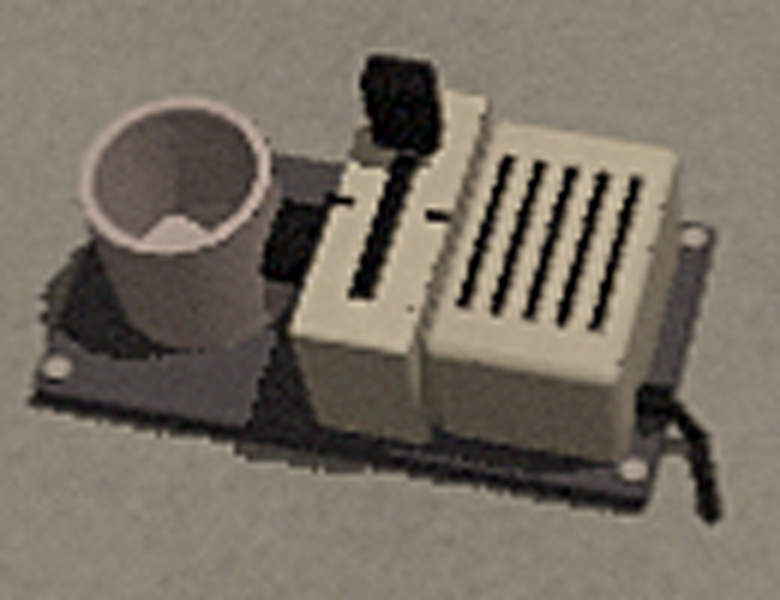

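View pics/tu.png

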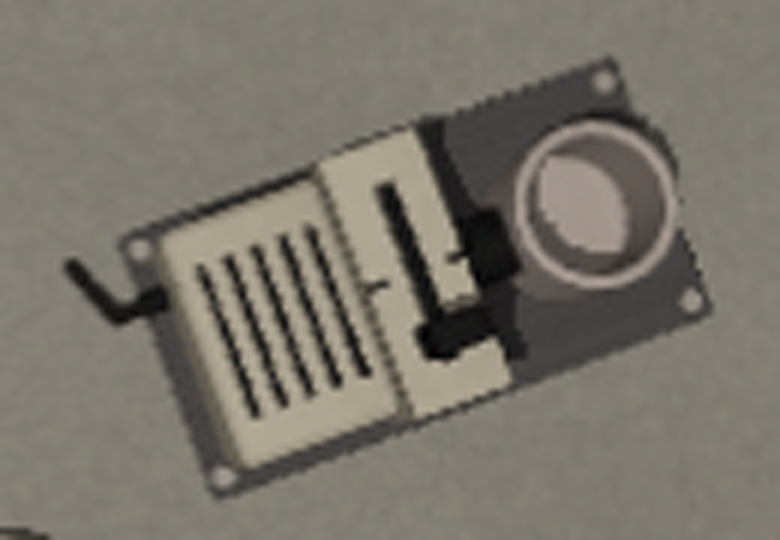

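View pics/tf.png

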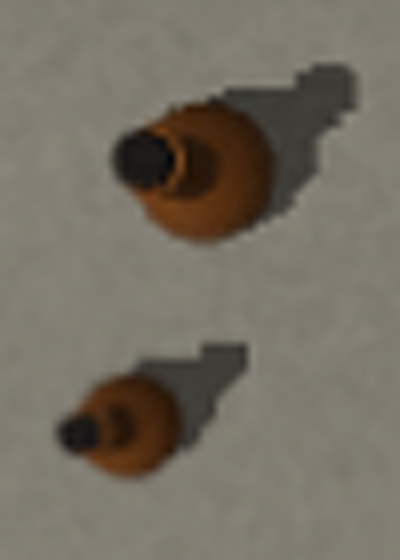

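View pics/sf.png

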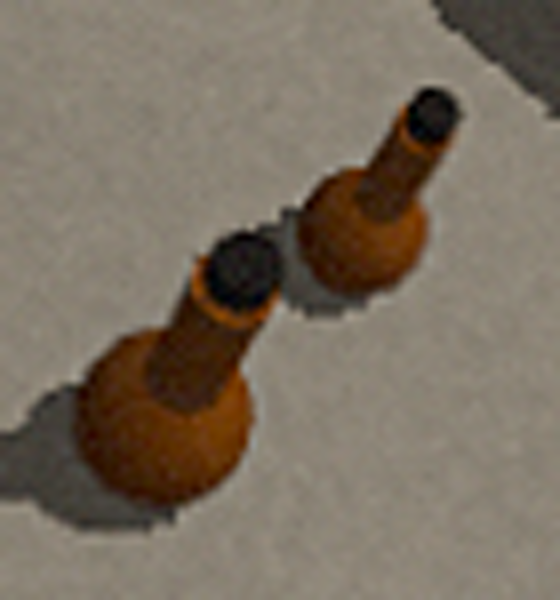

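Run:
```python
from h import *
s=cam("scene");t=cam("top")
T=lambda u,v,k,x,y:((u+.5)/k-.5+x,(v+.5)/k-.5+y)
def both(n,st,tt,z):
    x,e=tri([ray(s,st),ray(t,tt)]);print(n,"tri",x.round(4),np.round(e,4),"s",onz(s,st,z)[:2].round(4),"t",onz(t,tt,z)[:2].round(4))
SU=lambda u,v:T(u,v,6,120,110); TU=lambda u,v:T(u,v,6,255,155)
SF=lambda u,v:T(u,v,8,330,170); TF=lambda u,v:T(u,v,8,150,200)
both("bulb",SF(163,417),TF(205,172),.024)
both("stop",SF(245,268),TF(144,158),.118)
both("small stop",SF(432,115),TF(80,434),.08)
both("rim",SU(177,175),TU(597,204),.085)
both("markC",SU(341,201),TU(456,258),.085)
both("markL",SU(437,216),TU(376,287),.085)
for n,p in (("near-lamp",(223,476)),("far-lamp",(140,249)),("far-ch",(603,83)),("near-ch",(691,300))): print(n,onz(t,TU(*p),.016).round(4))
both("lampfar? ",SU(634,468),TU(140,249),.016)
for n,c in (("s",s),("t",t)):
    hsv=cv2.cvtColor(c["image"],cv2.COLOR_RGB2HSV)
    m=cv2.inRange(hsv,(0,200,100),(4,255,255))|cv2.inRange(hsv,(176,200,100),(180,255,255))
    k,l,st,ce=cv2.connectedComponentsWithStats(m)
    for i in range(1,k):
        if 150<st[i,4]<1000: print(n,"jar",onz(c,ce[i],0.066)[:2].round(3))
print("dish",onz(t,(254,261),.018),onz(s,(287,149),.018))
```

```text
bulb tri [0.5355 0.2188 0.0261] [0.001 0.001] s [0.534  0.2198] t [0.5359 0.2182]
stop tri [0.5358 0.2187 0.1172] [0.0011 0.0011] s [0.5359 0.2197] t [0.5361 0.2174]
small stop tri [0.4496 0.2463 0.0873] [0.0008 0.0008] s [0.4442 0.2475] t [0.4495 0.2475]
rim tri [ 0.6048 -0.2595  0.0864] [0.0017 0.0017] s [ 0.6036 -0.2587] t [ 0.6059 -0.2614]
markC tri [ 0.5835 -0.1974  0.0867] [0.0005 0.0005] s [ 0.5824 -0.1978] t [ 0.5839 -0.1982]
markL tri [ 0.5717 -0.1618  0.0877] [0.0005 0.0005] s [ 0.5701 -0.1627] t [ 0.5722 -0.1627]
near-lamp [ 0.4935 -0.1005  0.016 ]
far-lamp [ 0.5988 -0.0658  0.016 ]
far-ch [ 0.6717 -0.2865  0.016 ]
near-ch [ 0.5683 -0.3222  0.016 ]
lampfar?  tri [ 0.5975 -0.0642  0.0224] [0.0013 0.0013] s [ 0.5942 -0.0652] t [ 0.5988 -0.0658]
s jar [ 0.859 -0.416]
s jar [ 0.763 -0.048]
s jar [0.738 0.038]
s jar [0.852 0.295]
t jar [ 0.92  -0.449]
t jar [0.92  0.263]
t jar [0.92  0.392]
t jar [0.92  0.328]
t jar [ 0.858 -0.419]
t jar [0.859 0.298]
t jar [0.859 0.362]
t jar [ 0.762 -0.05 ]
t jar [0.736 0.035]
dish [0.42278252 0.00478821 0.018     ] [0.42785445 0.0097262  0.018     ]
```

Emit:
jog_arm(
  deltas=[
    [0,0,-0.099,0.0396,-0.0313,0,1],
    [0,0,-0.099,0.0396,-0.0313,0,1],
    [0,0,-0.099,0.0396,-0.0313,0,1],
    [0,0,-0.099,0.0396,-0.0313,0,1],
    [0,0,-0.099,0.0396,-0.0313,0,1],
    [0,0,-0.099,0.0396,-0.0313,0,1],
    [0,0,-0.099,0.0396,-0.0313,0,1],
    [0,0,-0.099,0.0396,-0.0313,0,1],
    [0,0,-0.1,0.0396,-0.0313,0,1],
    [0,0,-0.1,0.0396,-0.0313,0,1],
  ],
  grip_force=25,
)

```text
time: 1.6
ee_pos: [0.5369, 0.2177, 0.2139]
tool_rot: [1.841, 2.546, 0.0]
wrist_force: [0.4, 0.8, 0.4]
grip_width: 0.0856
```

Emit:
jog_arm(
  deltas=[
    [0,0,0,0,0,0,1],
    [0,0,0,0,0,0,1],
    [0,0,0,0,0,0,1],
  ],
)

```text
time: 1.98
ee_pos: [0.535, 0.2197, 0.2141]
tool_rot: [1.834, 2.55, 0.0]
wrist_force: [0.0, -0.4, 0.4]
grip_width: 0.0856
```

Run:
```python
from h import *
c=cam("wrist");crop(c,0,0,512,384,1.5,"pics/w1.png")
o=arm.get_obs();M=R.from_rotvec(o["tool_rot"]).as_matrix()
print(o["ee_pos"],M.round(4),o["joint_positions"].round(3),proj(c,[.5355,.2187,.12]),proj(c,[.5355,.2187,.024]))
```

```text
[0.5350187  0.21976374 0.21422646] [[-3.181e-01  9.481e-01  3.000e-04]
 [ 9.481e-01  3.181e-01  2.000e-04]
 [ 1.000e-04  4.000e-04 -1.000e+00]] [0.39  0.156 0.253 1.667 0.    1.637] [259.96005341 189.80258039] [260.14716713 163.27269152]
```

View pics/w1.png

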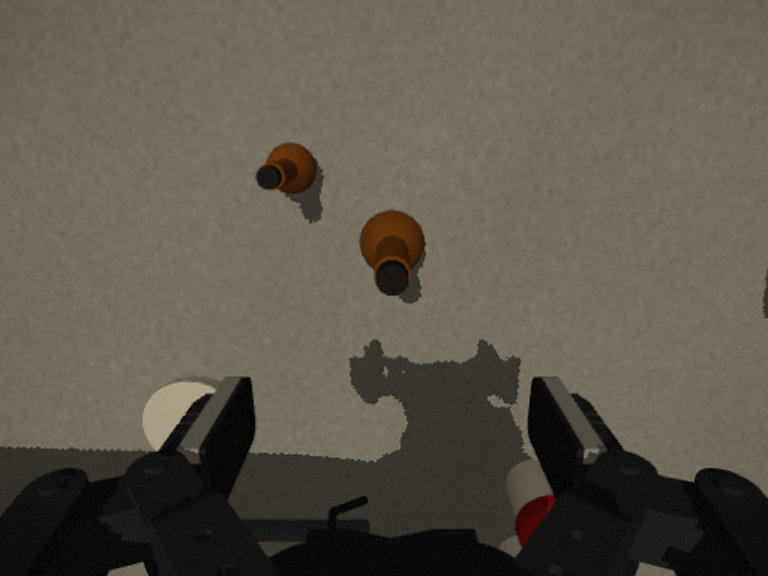

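Emit:
jog_arm(
  deltas=[
    [0,0,0,0,0.0005,-0.03,1],
    [0,0,0,0,0,-0.03,1],
    [0,0,0,0,0,-0.02,1],
    [0,0,0,0,0,-0.02,1],
    [0,0,0,0,0,-0.015,1],
    [0,0,0,0,0,-0.01,1],
    [0,0,0,0,0,-0.005,1],
    [0,0,0,0,0,0,1],
    [0,0,0,0,0,0,1],
  ],
)

```text
time: 3.15
ee_pos: [0.536, 0.2196, 0.0845]
tool_rot: [1.836, 2.548, 0.001]
wrist_force: [-0.3, -0.2, 0.6]
grip_width: 0.0851
```

Run:
```python
from h import *
c=cam("wrist");crop(c,0,0,512,384,1.5,"pics/w2.png")
print(proj(c,[.5355,.2187,.12]))
```

```text
[257.47724821 278.19673881]
```

View pics/w2.png

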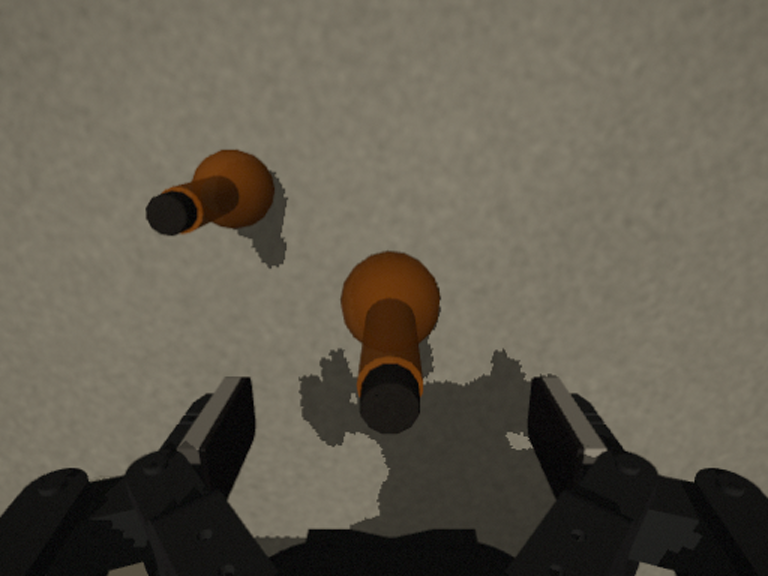

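Run:
```python
from h import *
c=cam("wrist");o=arm.get_obs();M=R.from_rotvec(o["tool_rot"]).as_matrix()
for uv,z in (((260,269),.12),((260.5,200),.024),((260,269),.12),((260,270.5),.12)):
    X=onz(c,uv,z);print(X.round(4),(M.T@(X-o["ee_pos"])).round(4))
```

```text
[0.5351 0.2236 0.12  ] [ 0.0041  0.0005 -0.0356]
[0.536  0.2217 0.024 ] [0.002  0.0007 0.0604]
[0.5351 0.2236 0.12  ] [ 0.0041  0.0005 -0.0356]
[0.5354 0.2229 0.12  ] [ 0.0033  0.0005 -0.0356]
```

Emit:
jog_arm(
  deltas=[
    [0,0,0,-0.0005,0.0015,0,1],
    [0,0,0,0,0,0,0],
    [0,0,0,0,0,0,-0.3],
    [0,0,0,0,0,0,-0.6],
    [0,0,0,0,0,0,-0.8],
    [0,0,0,0,0,0,-0.8],
    [0,0,0,0,0,0,-1],
    [0,0,0,0,0,0,-1],
    [0,0,0,0,0,0,-1],
    [0,0,0,0,0,0,-1],
  ],
  grip_force=30,
)

```text
time: 4.5
ee_pos: [0.5353, 0.221, 0.084]
tool_rot: [1.837, 2.549, 0.0]
wrist_force: [-1.1, 0.7, 2.6]
grip_width: 0.0193
```

Run:
```python
from h import *
c=cam("wrist");crop(c,80,150,432,384,2,"pics/w3.png")
s=cam("scene");crop(s,320,120,430,250,4,"pics/s3.png")
print(arm.get_obs())
```

```text
{'time': 4.6, 'joint_positions': array([ 3.91579298e-01,  1.45428571e-01, -1.05959888e-02,  1.41455791e+00,
       -1.52932564e-06,  1.64033932e+00]), 'qvel': array([ 2.87869311e-05,  6.17871808e-04,  8.38877661e-04,  1.13655481e-03,
        1.01653762e-03, -1.20209703e-03]), 'joint_efforts': array([-4.37705821e-03, -5.41376281e+01,  4.53312206e+01, -2.15826547e-01,
        1.55147030e-03, -8.12766139e-04]), 'ee_pos': array([0.53525061, 0.22100569, 0.08400935]), 'tool_rot': array([1.83649076e+00, 2.54876244e+00, 2.84251474e-04]), 'wrist_force': array([-0.69366102,  0.08751209,  3.10666795]), 'moment': array([-0.02551971,  0.11725318, -0.00174994]), 'grip_width': 0.01923847925728573}
```

View pics/w3.png

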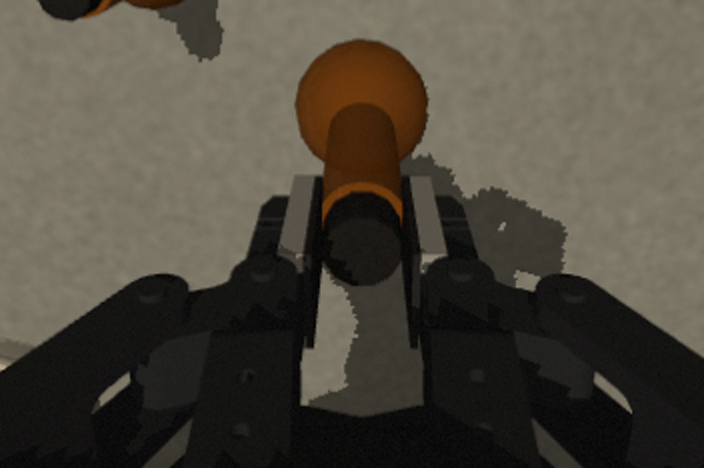

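View pics/s3.png

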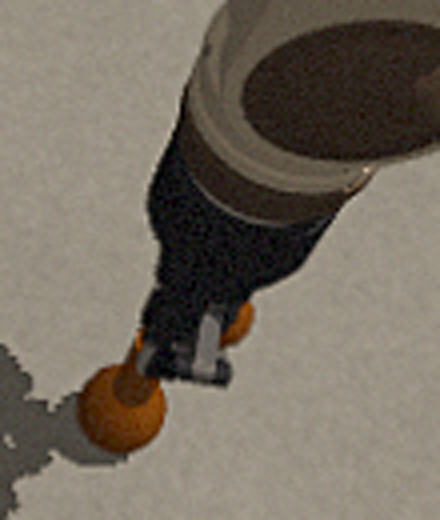

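Emit:
jog_arm(
  deltas=[
    [0,0,0,0,0,0.003,-1],
    [0,0,0,0,0,0.007,-1],
    [0,0,0,0,0,0.012,-1],
    [0,0,0,0,0,0.02,-1],
    [0,0,0,0,0,0.025,-1],
    [0,0,0,0,0,0.025,-1],
    [0,0,0,0,0,0.025,-1],
    [0,0,0,0,0,0.02,-1],
    [0,0,0,0,0,0.01,-1],
    [0,0,0,0,0,0.003,-1],
  ],
)

```text
time: 5.85
ee_pos: [0.5354, 0.221, 0.2344]
tool_rot: [1.836, 2.549, 0.001]
wrist_force: [0.6, 0.1, -0.7]
grip_width: 0.0192
```

Run:
```python
from h import *
c=cam("wrist");crop(c,80,50,432,384,2,"pics/w4.png")
o=arm.get_obs();print(o["ee_pos"],o["wrist_force"],o["grip_width"],o["moment"])
```

```text
[0.53527076 0.22100922 0.23420157] [-1.16510231  0.42970601 -0.63456826] 0.019583736899321535 [-0.09248086 -0.01631953 -0.01831059]
```

View pics/w4.png

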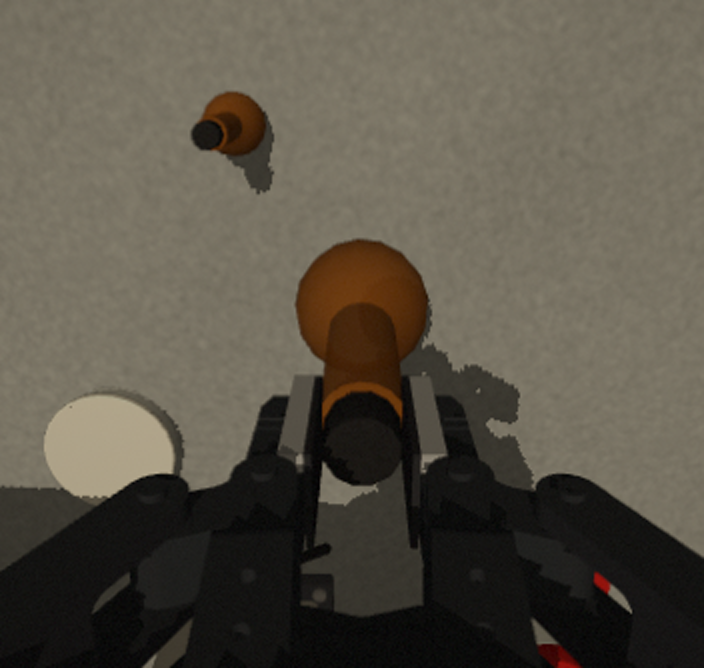

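Emit:
jog_arm(
  deltas=[
    [0,0,0,0.001,-0.008,0,-1],
    [0,0,0,0.0025,-0.016,0,-1],
    [0,0,0,0.0035,-0.026,0,-1],
    [0,0,0,0.005,-0.032,0,-1],
    [0,0,0,0.005,-0.035,0,-1],
    [0,0,0,0.005,-0.035,0,-1],
    [0,0,0,0.005,-0.035,0,-1],
    [0,0,0,0.005,-0.035,0,-1],
    [0,0,0,0.005,-0.035,0,-1],
    [0,0,0,0.005,-0.035,0,-1],
  ],
)

```text
time: 7.15
ee_pos: [0.5767, -0.0733, 0.2335]
tool_rot: [-1.837, -2.548, 0.001]
wrist_force: [0.1, 1.0, -0.8]
grip_width: 0.0192
```

Emit:
jog_arm(
  deltas=[
    [0,0,0,0.005,-0.035,0,-1],
    [0,0,0,0.005,-0.035,0,-1],
    [0,0,0,0.005,-0.032,0,-1],
    [0,0,0,0.004,-0.028,0,-1],
    [0,0,0,0.004,-0.024,0,-1],
    [0,0,0,0.003,-0.018,0,-1],
    [0,0,0,0.002,-0.012,0,-1],
    [0,0,0,0,-0.005,0,-1],
    [0,0,0,0,0,0,-1],
    [0,0,0,0,0,0,-1],
  ],
)

```text
time: 8.4
ee_pos: [0.6052, -0.2594, 0.2341]
tool_rot: [1.836, 2.549, 0.0]
wrist_force: [0.4, -1.0, -0.5]
grip_width: 0.0198
```

Run:
```python
from h import *
c=cam("wrist");crop(c,0,0,512,384,1.5,"pics/w5.png")
s=cam("scene");crop(s,80,60,250,210,4,"pics/s5.png")
t=cam("top");crop(t,260,130,400,250,5,"pics/t5.png")
o=arm.get_obs();print(o["ee_pos"],o["tool_rot"],o["wrist_force"],o["grip_width"],o["moment"])
```

```text
[ 0.60524869 -0.2595067   0.23406605] [1.83560858e+00 2.54933721e+00 6.14583178e-05] [-1.11159164 -0.47822312 -1.97287241] 0.01953957695108979 [ 0.05181262 -0.02894056  0.00821125]
```

View pics/w5.png

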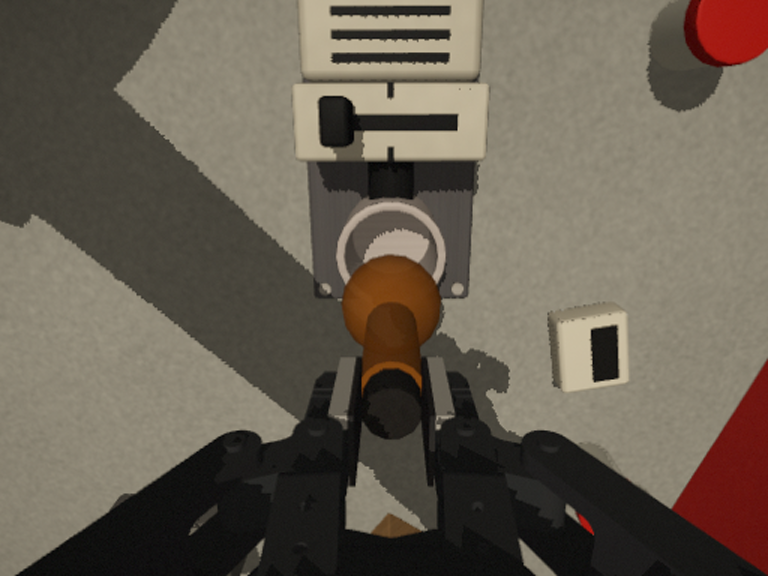

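View pics/s5.png

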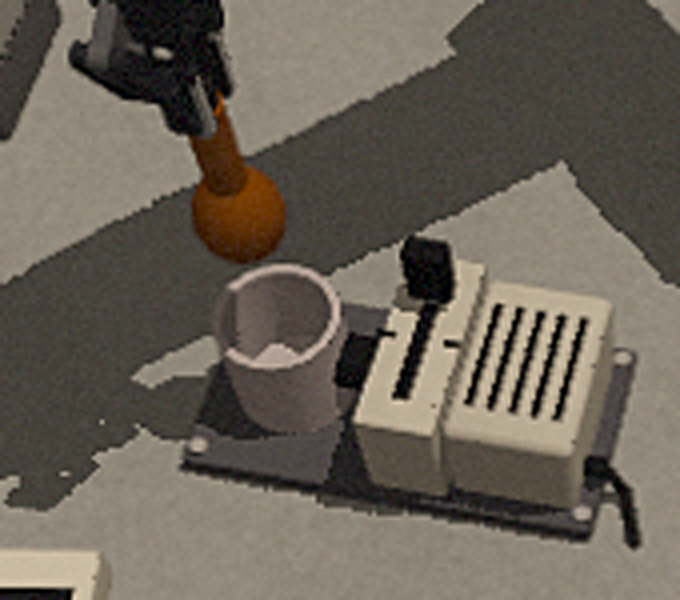

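View pics/t5.png

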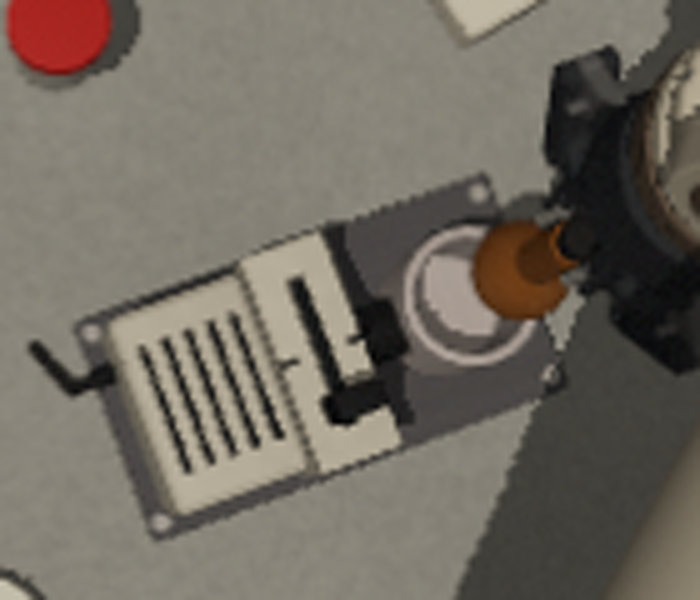

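Run:
```python
from h import *
T=lambda u,v,k,x,y:((u+.5)/k-.5+x,(v+.5)/k-.5+y)
s=cam("scene");t=cam("top");c=cam("wrist")
b=[(s,T(238,214,4,80,60)),(t,T(525,271,5,260,130)),(c,T(392,304,1.5,0,0))]
r=[(s,T(278,314,4,80,60)),(t,T(474,296,5,260,130)),(c,T(391,256,1.5,0,0))]
for n,(k,uv),(k2,uv2) in zip("stw",b,r):
    B=onz(k,uv,.174)[:2];Q=onz(k2,uv2,.085)[:2];print(n,B.round(4),Q.round(4),(Q-B).round(4))
print(tri([ray(*x) for x in b]),tri([ray(*x) for x in r]))
```

```text
s [ 0.6038 -0.2614] [ 0.6021 -0.2597] [-0.0017  0.0018]
t [ 0.6056 -0.2634] [ 0.6053 -0.2622] [-0.0004  0.0011]
w [ 0.6062 -0.2591] [ 0.6054 -0.2584] [-0.0008  0.0008]
(array([ 0.60542625, -0.26029958,  0.17628033]), [np.float64(0.0005686621933096177), np.float64(0.0022947024007123774), np.float64(0.001956600948961329)]) (array([ 0.60454235, -0.25858345,  0.08908127]), [np.float64(0.0014091841691158255), np.float64(0.0024524411856772163), np.float64(0.0013083871467222616)])
```

Emit:
jog_arm(
  deltas=[
    [0,0,0,-0.001,0.001,-0.004,-1],
    [0,0,0,0,0,-0.01,-1],
    [0,0,0,0,0,-0.014,-1],
    [0,0,0,0,0,-0.018,-1],
    [0,0,0,0,0,-0.018,-1],
    [0,0,0,0,0,-0.015,-1],
    [0,0,0,0,0,-0.012,-1],
    [0,0,0,0,0,-0.009,-1],
    [0,0,0,0,0,0,-1],
  ],
)

```text
time: 9.82
ee_pos: [0.604, -0.2589, 0.1333]
tool_rot: [-1.836, -2.548, 0.0]
wrist_force: [-0.5, -0.5, 0.2]
grip_width: 0.0192
```

Run:
```python
from h import *
c=cam("wrist");crop(c,0,0,512,384,1.5,"pics/w6.png")
o=arm.get_obs();print(o["ee_pos"],o["tool_rot"],o["wrist_force"],o["grip_width"],o["moment"])
```

```text
[ 0.6041833  -0.2590453   0.13395639] [-1.83666582e+00 -2.54876849e+00 -5.35036646e-06] [ 0.31225393  0.46277699 -1.41516731] 0.019264263821062288 [ 0.02283448 -0.00649078  0.02009586]
```

View pics/w6.png

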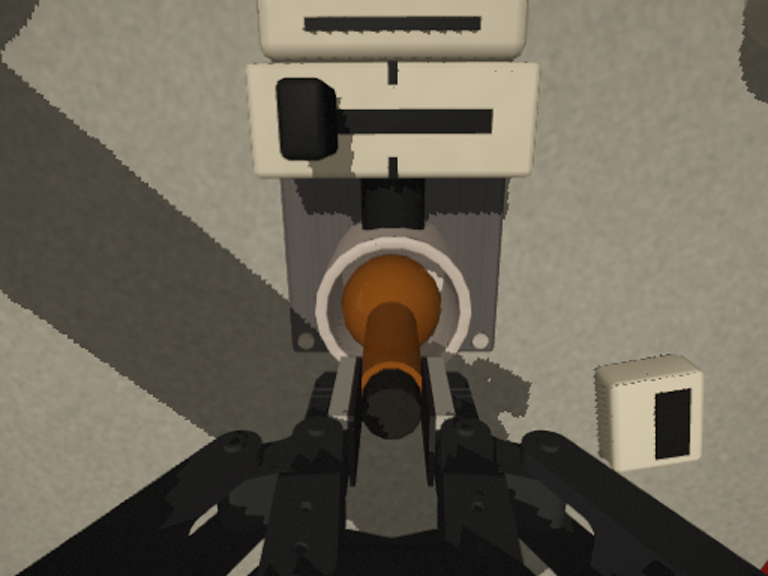

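Emit:
jog_arm(
  deltas=[
    [0,0,0,0,0,-0.005,-1],
    [0,0,0,0,0,-0.006,-1],
    [0,0,0,0,0,-0.006,-1],
    [0,0,0,0,0,-0.005,-1],
    [0,0,0,0,0,-0.003,-1],
    [0,0,0,0,0,-0.001,-1],
    [0,0,0,0,0,-0.001,-1],
    [0,0,0,0,0,0,-1],
  ],
)

```text
time: 10.88
ee_pos: [0.6042, -0.259, 0.107]
tool_rot: [1.836, 2.549, 0.0]
wrist_force: [-0.1, -0.2, -0.5]
grip_width: 0.0197
```

Emit:
jog_arm(
  deltas=[
    [0,0,0,0,0,-0.001,-1],
    [0,0,0,0,0,0,-1],
  ],
)

```text
time: 11.12
ee_pos: [0.6042, -0.2591, 0.1059]
tool_rot: [-1.837, -2.549, -0.0]
wrist_force: [0.2, 1.3, -0.7]
grip_width: 0.0198
```

Emit:
jog_arm(
  deltas=[
    [0,0,0,0,0,-0.001,-1],
    [0,0,0,0,0,0,-1],
  ],
)

```text
time: 11.38
ee_pos: [0.6041, -0.259, 0.1048]
tool_rot: [-1.837, -2.549, 0.0]
wrist_force: [0.7, -0.2, -0.5]
grip_width: 0.0194
```

Emit:
jog_arm(
  deltas=[
    [0,0,0,0,0,-0.0008,-1],
    [0,0,0,0,0,0,-1],
  ],
)

```text
time: 11.62
ee_pos: [0.6042, -0.259, 0.1041]
tool_rot: [1.836, 2.549, 0.0]
wrist_force: [1.1, -0.1, -0.8]
grip_width: 0.0194
```

Emit:
jog_arm(
  deltas=[
    [0,0,0,0,0,-0.0007,-1],
    [0,0,0,0,0,0,-1],
  ],
)

```text
time: 11.88
ee_pos: [0.6044, -0.2592, 0.1041]
tool_rot: [1.836, 2.548, 0.0]
wrist_force: [-0.4, -0.4, 4.6]
grip_width: 0.0198
```

Emit:
jog_arm(
  deltas=[
    [0,0,0,0,0,0,-0.45],
    [0,0,0,0,0,0,-0.35],
    [0,0,0,0,0,0,-0.2],
    [0,0,0,0,0,0,0.1],
    [0,0,0,0,0,0,0.1],
    [0,0,0,0,0,0,0.1],
  ],
)

```text
time: 12.62
ee_pos: [0.6042, -0.259, 0.1034]
tool_rot: [1.837, 2.549, 0.0]
wrist_force: [-0.8, -0.1, 0.0]
grip_width: 0.0469
```

Run:
```python
from h import *
c=cam("wrist");crop(c,0,0,512,384,1.5,"pics/w7.png")
o=arm.get_obs();print(o["ee_pos"],o["tool_rot"],o["wrist_force"],o["grip_width"],o["moment"])
```

```text
[ 0.60419093 -0.25904328  0.10340664] [ 1.83654840e+00  2.54879013e+00 -1.43428998e-05] [ 0.67525491 -0.92306901  0.39188748] 0.046717461240623835 [ 0.01370575 -0.02226894 -0.00102307]
```

View pics/w7.png

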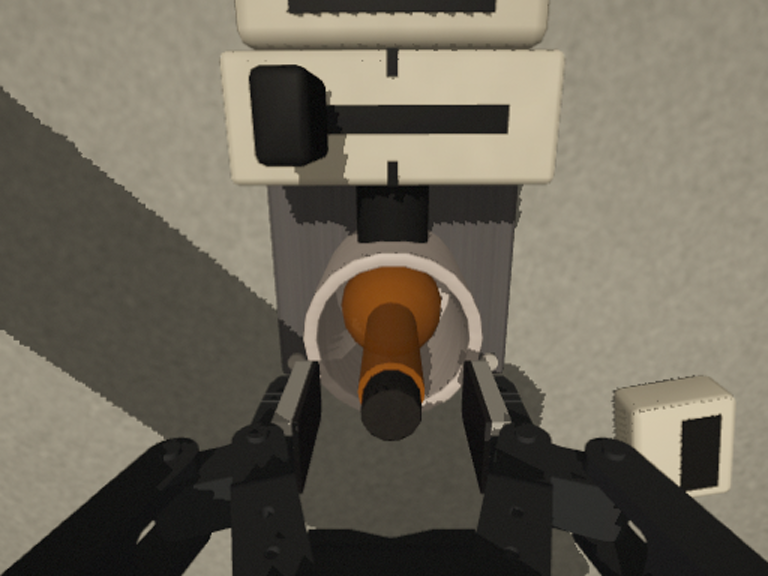

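Emit:
jog_arm(
  deltas=[
    [0,0,0,0,0,0.004,0.1],
    [0,0,0,0,0,0.01,0.1],
    [0,0,0,0,0,0.02,0.1],
    [0,0,0,0,0,0.025,0.1],
    [0,0,0,0,0,0.02,0.1],
    [0,0,0,0,0,0.012,0.1],
    [0,0,0,0,0,0,0.1],
  ],
)

```text
time: 13.55
ee_pos: [0.6046, -0.2592, 0.1954]
tool_rot: [1.836, 2.547, 0.001]
wrist_force: [0.4, -0.1, -0.5]
grip_width: 0.0469
```

Emit:
jog_arm(
  deltas=[
    [0,0,0,-0.006,0.006,0,0.1],
    [0,0,0,-0.014,0.014,0,0.1],
    [0,0,0,-0.014,0.019,0,0.1],
    [0,0,0,-0.012,0.017,0,0.1],
    [0,0,0,-0.008,0.012,0,0.1],
    [0,0,0,0,0,0,0.1],
    [0,0,0,0,0,0,0.1],
  ],
)

```text
time: 14.42
ee_pos: [0.5504, -0.1913, 0.1942]
tool_rot: [1.837, 2.549, -0.0]
wrist_force: [-0.1, -0.2, 0.4]
grip_width: 0.047
```

Run:
```python
from h import *
c=cam("wrist");crop(c,0,0,512,384,1.5,"pics/w8.png")
s=cam("scene");crop(s,120,90,250,210,5,"pics/s8.png")
t=cam("top");crop(t,260,130,400,250,5,"pics/t8.png")
o=arm.get_obs();print(o["ee_pos"],o["tool_rot"],o["wrist_force"],o["grip_width"],o["moment"])
```

```text
[ 0.55041818 -0.19145645  0.19404369] [-1.83692412e+00 -2.54819323e+00  2.04730239e-04] [-0.5384015  -0.3833796  -0.76634313] 0.047022839475619145 [-0.03477619 -0.04119949 -0.02036225]
```

View pics/w8.png

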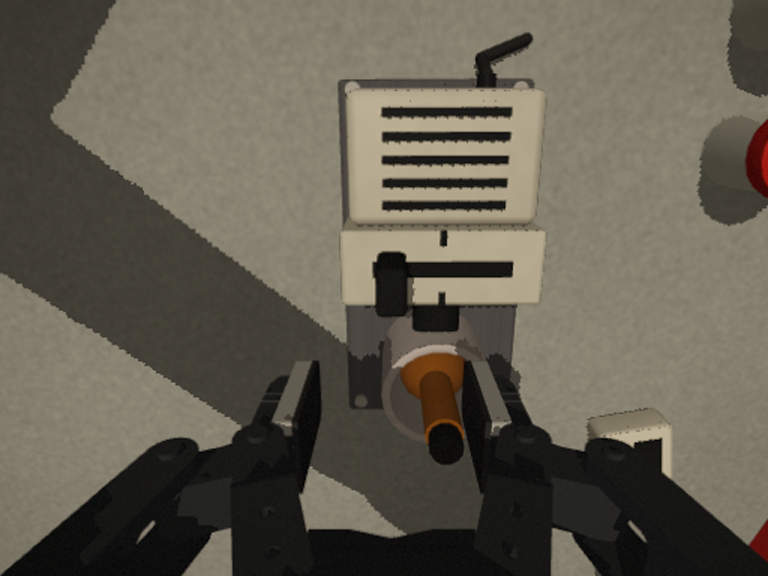

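View pics/s8.png

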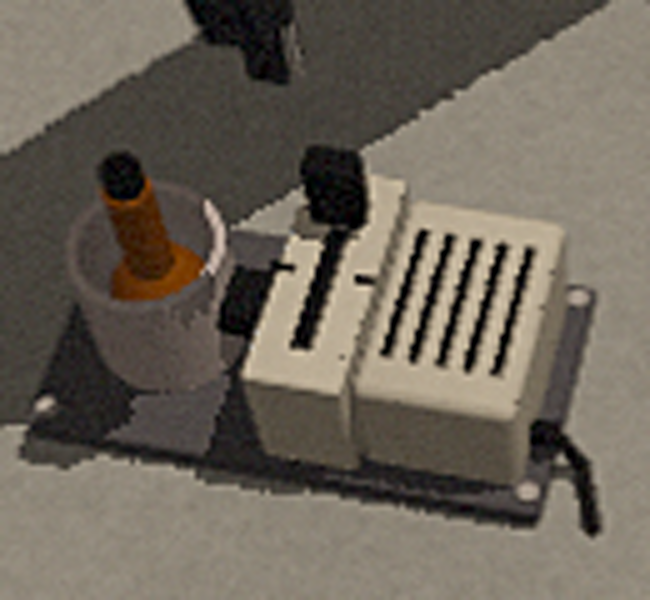

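View pics/t8.png

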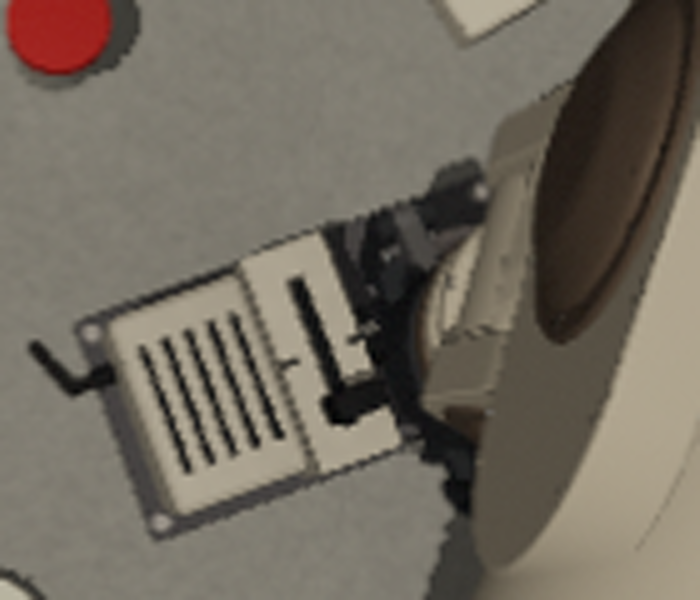

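Run:
```python
from h import *
c=cam("wrist");o=arm.get_obs();M=R.from_rotvec(o["tool_rot"]).as_matrix()
I=c["image"][160:220,240:285].max(2);print(I[8:56:2,5:40:2])
crop(c,220,140,320,220,7,"pics/w9.png")
for X in ([.5497,-.1895,.13],[.5497,-.1895,.09]): print(proj(c,X))
# unit offsets
a=.3229;ux=np.array([np.cos(a),np.sin(a),0]);uy=np.array([-np.sin(a),np.cos(a),0])
m1=onz(c,(444/1.5,238/1.5),.085);m2=onz(c,(442/1.5,298/1.5),.085);print("marks",m1,m2)
```

```text
[[179 179 179 178 102  43  38  20  38  37  39  36 137 179 180 179 179 177]
 [179 179 179 132  14  17  13  12  11  12  16  13  12 173 179 177 178 177]
 [180 180 179  93  12  15  16  15  14  15  15  13  11 173 180 178 178 177]
 [180 179 123  49  11  15  15  18  14  18  11  16  13  90  95  95  95  94]
 [180 180  34  13  15  14  14  14  10  16  12  15   9  11  23  24  22  23]
 [180 180  43  16  13  10  17  17  15  15  16   9  15  14   6  21  23  24]
 [178 179  47  15  21  23  22  25  21  23  21  22  21  13  21  28  22  23]
 [178 178  46  19  23  26  25  24  25  24  23  23  18  13  18  22  22  22]
 [178 177  47  16  22  24  24  25  24  23  23  24  20  10  11  23  23  25]
 [176 177 178  26  24  21  24  25  22  25  23  24  20  50  94  93 178 178]
 [177 177 178  27  25  25  23  25  25  23  22  28  20  49  93  92 178 178]
 [176 177 177  27  23  24  24  24  23  25  23  25  19  49  94 173 179 179]
 [177 176 176  29  22  25  25  24  26  25  24  24  17  50  93 131 174 178]
 [175 176 175  28  24  24  25  25  24  25  22  23  22  49  94  93 179 179]
 [175 175 176  27  24  20  24  22  23  25  24  25  17  50  93  93 178 179]
 [175 174 175  26  22  24  25  23  22  24  23  25  20  50  93 173 177 178]
 [174 176 176  26  23  21  24  24  24  24  25  24  17  49  92 173 179 179]
 [128 128 128  23  23  22  23  24  22  23  24  23  18  44  76  74 126 130]
 [ 36  62  40  21  22  25  24  23  22  23  20  23  17  21  32  14   7  18]
 [ 75  74  74  24  22  25  24  23  22  23  22  19  19  20  45  18  10  14]
 [ 76  74  74  26  23  23  24  24  22  24  23  23  20  58  69  17  21  19]
 [ 75  75  74  69  31  16  17  16  15  18  17  15  34  69  95  17  17  21]
 [ 74  73  75  75  77  75  77  74  77  77  95 102 106  98 106  33  18  21]
 [ 75  75  75  75  76  77  76  73  76  90 101 104 105 107 109  35  16  20]]
[259.66075066 198.30363603]
[259.82874732 182.74926323]
marks [ 0.57277728 -0.16064518  0.085     ] [ 0.58436549 -0.1951677   0.085     ]
```

View pics/w9.png

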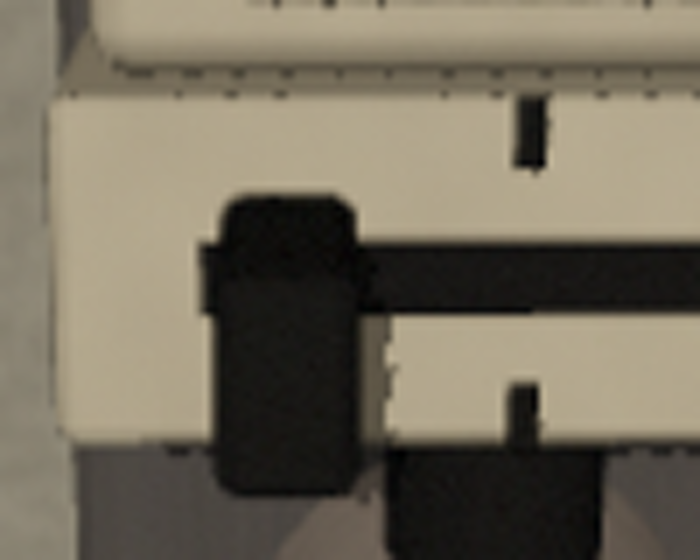

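Emit:
jog_arm(
  deltas=[
    [0,0,0,-0.0008,0.0024,-0.008,0.1],
    [0,0,0,0,0,-0.018,0.1],
    [0,0,0,0,0,-0.02,0.1],
    [0,0,0,0,0,-0.018,0.1],
    [0,0,0,0,0,-0.012,0.1],
    [0,0,0,0,0,-0.008,0.1],
    [0,0,0,0,0,-0.004,0.1],
    [0,0,0,0,0,0,0.1],
    [0,0,0,0,0,0,0.1],
  ],
)

```text
time: 15.75
ee_pos: [0.5496, -0.1887, 0.1069]
tool_rot: [1.836, 2.548, 0.0]
wrist_force: [0.7, 0.6, -0.3]
grip_width: 0.0468
```

Run:
```python
from h import *
c=cam("wrist");crop(c,0,0,512,384,1.5,"pics/w10.png")
s=cam("scene");crop(s,120,90,250,210,5,"pics/s10.png")
o=arm.get_obs();print(o["ee_pos"],o["tool_rot"],o["wrist_force"],o["grip_width"],o["moment"])
```

```text
[ 0.54961122 -0.18872068  0.10684575] [1.83628967e+00 2.54824219e+00 3.57349778e-04] [ 0.49515595 -0.41905791  0.37192916] 0.04727544806536629 [-0.01418337  0.05308472  0.03446074]
```

View pics/w10.png

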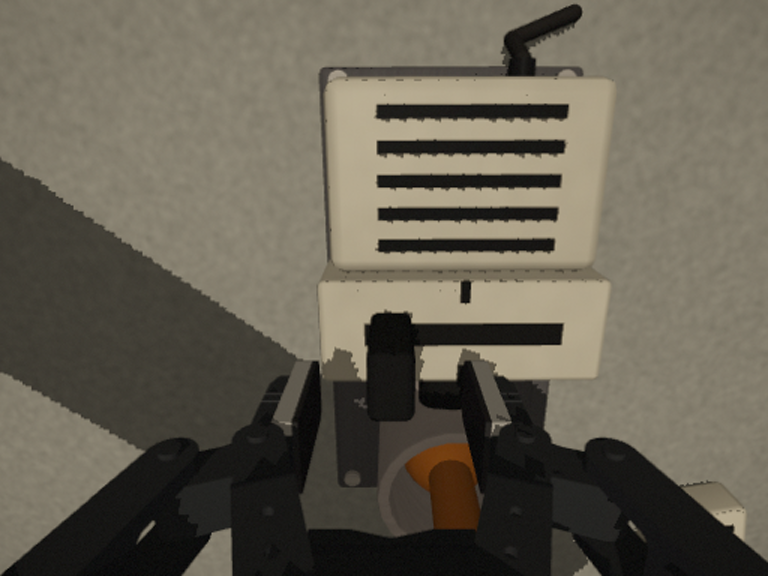

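View pics/s10.png

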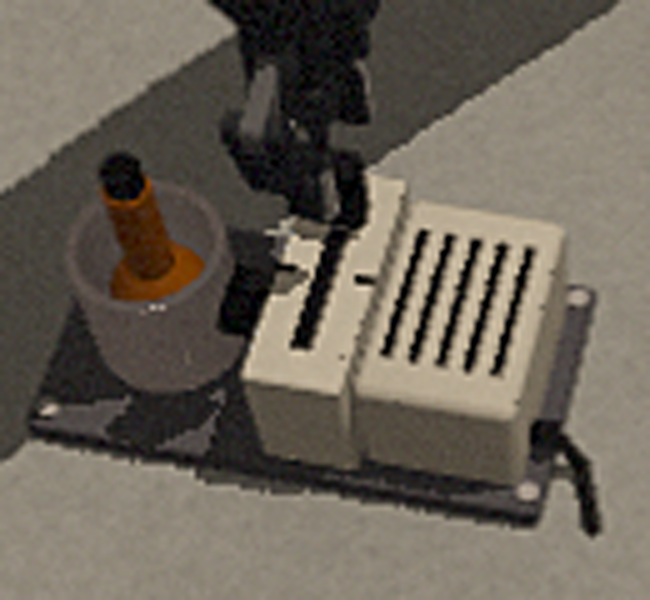

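Run:
```python
from h import *
c=cam("wrist");o=arm.get_obs();p=o["ee_pos"].copy();p[2]=.13
M=R.from_rotvec(o["tool_rot"]).as_matrix()
for d in (-.013,0,.013): print(proj(c,p+M[:,0]*d)*1.5)
crop(c,230,200,290,290,6,"pics/w11.png")
```

```text
[388.75831131 427.92447862]
[388.71260231 393.64197571]
[388.66481553 357.44361362]
```

View pics/w11.png

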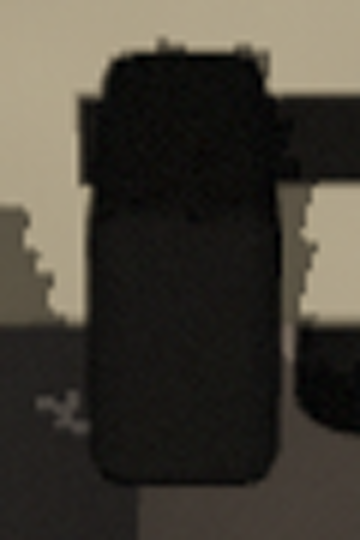

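Emit:
jog_arm(
  deltas=[
    [0,0,0,0,0,0,-0.2],
    [0,0,0,0,0,0,-0.4],
    [0,0,0,0,0,0,-0.5],
    [0,0,0,0,0,0,-0.6],
    [0,0,0,0,0,0,-0.7],
    [0,0,0,0,0,0,-1],
    [0,0,0,0,0,0,-1],
    [0,0,0,0,0,0,-1],
  ],
  grip_force=40,
)

```text
time: 16.9
ee_pos: [0.5494, -0.1887, 0.1065]
tool_rot: [1.836, 2.549, 0.0]
wrist_force: [-1.4, 0.2, 3.4]
grip_width: 0.0143
```

Run:
```python
from h import *
c=cam("wrist");crop(c,100,150,400,384,2.5,"pics/w12.png")
o=arm.get_obs();print(o["ee_pos"],o["tool_rot"],o["wrist_force"],o["grip_width"],o["moment"])
```

```text
[ 0.54940115 -0.18863837  0.10654554] [1.83653790e+00 2.54868238e+00 3.05433661e-05] [-0.87465462  0.94092385  2.59985019] 0.014726426686899203 [0.07617908 0.32074762 0.04722488]
```

View pics/w12.png

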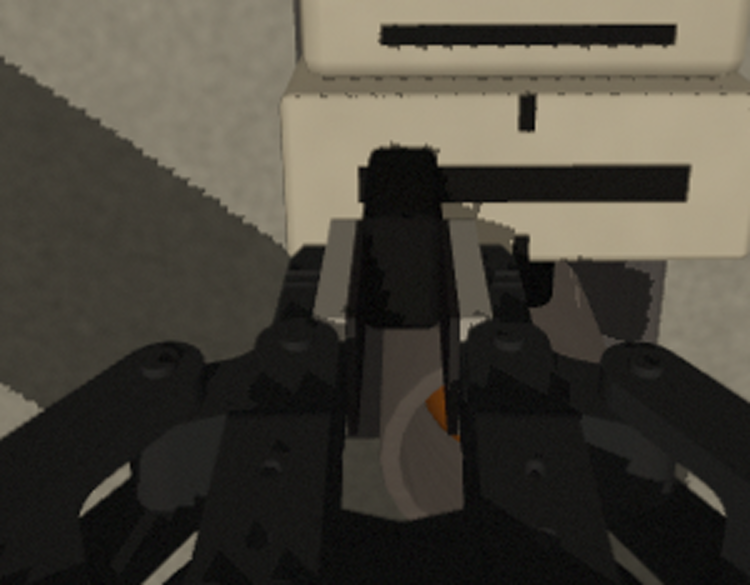

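Emit:
jog_arm(
  deltas=[
    [0,0,0,0.0019,0.0006,0,-1],
    [0,0,0,0.0038,0.0013,0,-1],
    [0,0,0,0.0038,0.0013,0,-1],
    [0,0,0,0.0038,0.0013,0,-1],
    [0,0,0,0.0038,0.0013,0,-1],
    [0,0,0,0.0038,0.0013,0,-1],
    [0,0,0,0.0038,0.0012,0,-1],
    [0,0,0,0.0019,0.0006,0,-1],
    [0,0,0,0,0,0,-1],
    [0,0,0,0,0,0,-1],
  ],
)

```text
time: 18.2
ee_pos: [0.5755, -0.1798, 0.1065]
tool_rot: [-1.836, -2.548, 0.002]
wrist_force: [-7.4, -1.5, 6.0]
grip_width: 0.0142
```

Run:
```python
from h import *
c=cam("wrist");crop(c,140,150,380,384,3,"pics/w13.png");cv2.imwrite("pics/w13raw.png",c["image"][:,:,::-1])
s=cam("scene");crop(s,120,90,250,210,5,"pics/s13.png")
t=cam("top");crop(t,260,130,400,250,5,"pics/t13.png")
o=arm.get_obs();print(o["ee_pos"],o["tool_rot"],o["wrist_force"],o["grip_width"],o["moment"])
```

```text
[ 0.57546675 -0.17984407  0.10650446] [-1.83638172e+00 -2.54794482e+00  1.74655420e-03] [-6.65067758 -0.99672879  6.27947526] 0.014510417481379323 [-0.26123404  1.54962358  0.09017337]
```

View pics/w13.png

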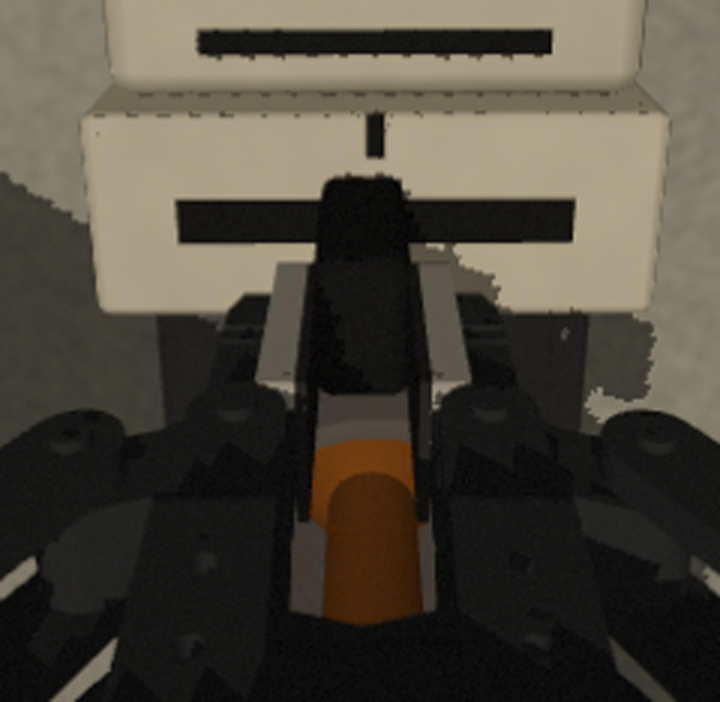

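View pics/s13.png

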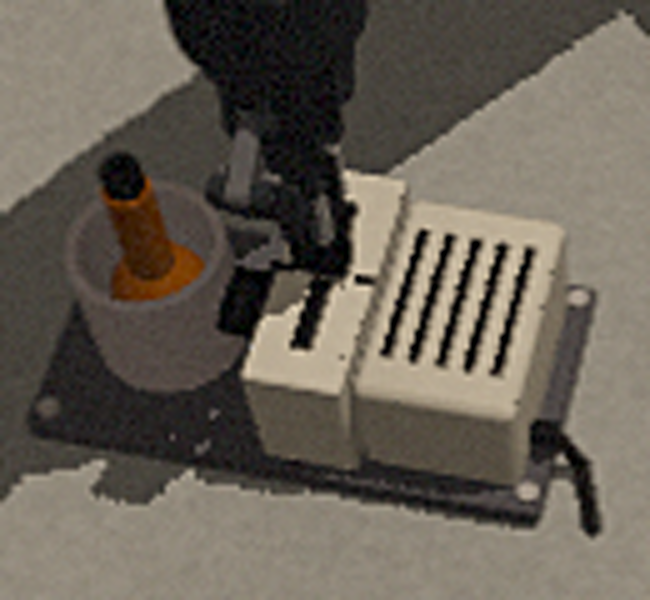

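View pics/t13.png

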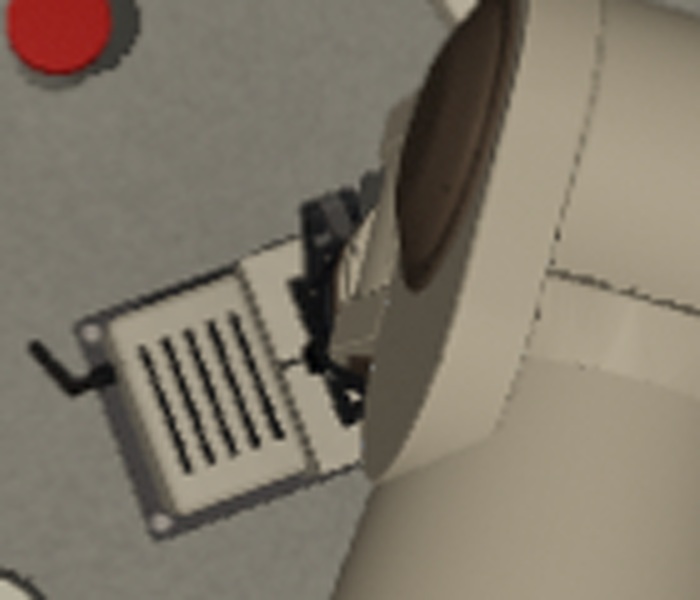

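Emit:
jog_arm(
  deltas=[
    [0,0,0,0.0013,0.0004,0,-1],
    [0,0,0,0.0013,0.0004,0,-1],
    [0,0,0,0,0,0,-1],
    [0,0,0,0,0,0,-1],
    [0,0,0,0,0,0,-1],
  ],
)

```text
time: 18.98
ee_pos: [0.5779, -0.179, 0.1065]
tool_rot: [-1.836, -2.548, 0.002]
wrist_force: [-8.9, -0.8, 7.3]
grip_width: 0.0146
```

Run:
```python
from h import *
c=cam("wrist");crop(c,140,150,380,384,3,"pics/w14.png")
F=[]
for i in range(6): F.append(arm.get_obs()["wrist_force"]); arm.camera("wrist")
F=np.mean(F,0);print(F,F[:2]@[.948,.317])
o=arm.get_obs();print(o["ee_pos"],o["tool_rot"],o["grip_width"])
# slot mid, marks, guide edges in raw px (from picture w13-like columns) printed by row scan
g=c["image"].max(2).astype(int)
for r in (193,196,223): print(r,[ (i,g[r,i],g[r,i+1]) for i in range(150,370) if abs(g[r,i+1]-g[r,i])>40])
```

```text
[-8.0956459  -0.61625883  6.94574159] -7.870026366682133
[ 0.57797507 -0.17901566  0.1065164 ] [-1.83629503e+00 -2.54780879e+00  1.83276911e-03] 0.014122668257075668
193 [(256, np.int64(174), np.int64(92)), (257, np.int64(92), np.int64(31)), (263, np.int64(22), np.int64(126)), (264, np.int64(126), np.int64(172))]
196 [(256, np.int64(172), np.int64(92)), (257, np.int64(92), np.int64(30)), (263, np.int64(23), np.int64(168))]
223 [(193, np.int64(172), np.int64(123)), (194, np.int64(123), np.int64(51)), (326, np.int64(22), np.int64(141))]
```

View pics/w14.png

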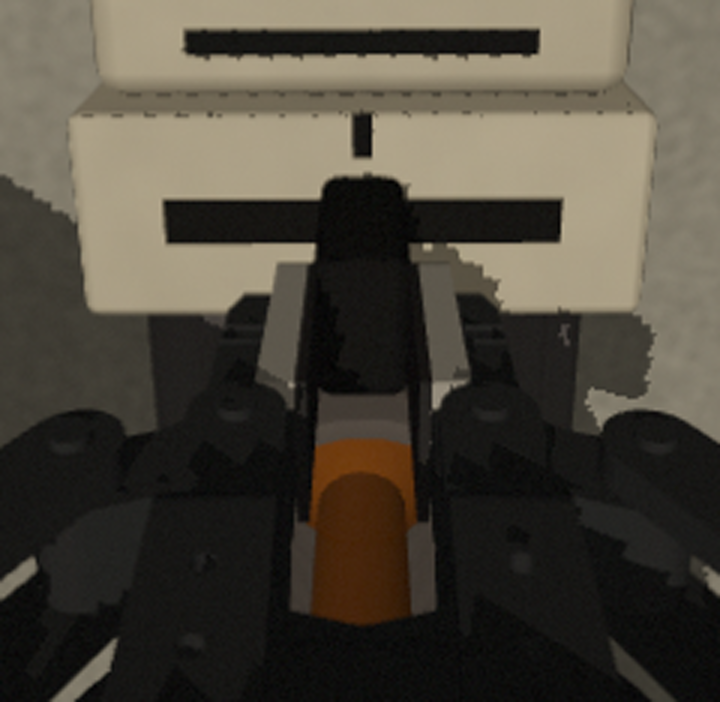

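Run:
```python
from h import *
s=cam("scene");cv2.imwrite("pics/s15.png",s["image"][:,:,::-1])
o=arm.get_obs();print(o["time"],o["ee_pos"],o["grip_width"])
```

```text
19.375 [ 0.57794378 -0.17898209  0.10650265] 0.01433857691017585
```

View pics/s15.png

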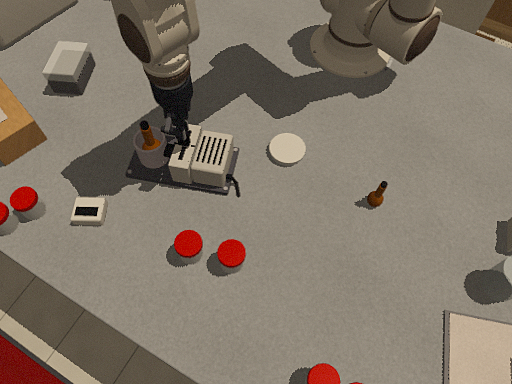

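The flask stands upright in the chamber at (150,135). The jars at (188,243) and (231,253), the dish at (287,149) and the small flask at (376,195) are where they were.

```bash
python3 -c "
from plant import arm
print(arm.sign_off())"
```

```text
the job is handed in; nothing more can be done
None
```

I picked up the larger amber flask by its neck and lowered it upright onto the chamber floor. I felt a contact of about 4.6 N at the expected height and only then let go. After that I gripped the gate's tab, slid it to half travel and handed the job in at about 19.4 s, still holding it.

**Last checks:**
- **Gate:** in the wrist picture the tab sits within about 0.3 mm of the middle mark. The measured spring push is about 7.9 N, against 8 N expected at half travel. The gate was shut until the flask was released and never went noticeably past half.
- **Flask:** the scene picture shows it standing upright in the chamber.
- **Bystanders:** the two jars, the dish and the small flask are where they stood.

**Disagreements:**
- The wrist camera placed things 2–4 mm off from the fixed cameras, within or slightly beyond its stated calibration. I averaged the views, or compared things within one picture.
- The finger opening read about 2 mm less than the true sizes: 19.4 mm on the 22 mm neck and 14.3 mm on the 16 mm tab.
- While holding the tab the wrist also shows about 7 N upward, far below the limit. I did not trace the cause.

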